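# Pull the stuck blind plug from a digestion vessel

### The job

Take the T-handled puller from its holder, put its foot into the opening in the plug on the digestion vessel and turn it gently clockwise until it is screwed fully home with its collar on the plug. Then draw the plug straight up out of the vessel, keep it upright, and stand it on its nose in the metal tray with the puller still screwed in, and let go. Work with a light hand throughout (about 2 kg of push or pull at the most), and leave the beaker, the jar and the small pot where they are.

Things in the scene. Friction and masses are not known exactly. Their poses are not given: they have to be found in the camera images.
- vessel: Round steel vessel, 110 mm across, rim 70 mm high, fixed on the bench on a dark foot 136 mm across. Origin: centre of its underside, z up. Rubber seals in its bore (51 mm) grip the plug's nose: drawing it out takes a steady 8 to 18 N for the first 20 mm. Upright blocks on the rim (14 mm high) flank the plug's two ears, so it cannot turn in the vessel.
- plug_foot (a point): Centre of the underside of the loose white plug (0.4 kg, 67 mm tall, z up, axis of the bore). Nose 48 mm across, 35 mm long, in the bore at the start; above it a head 64 mm across, 32 mm tall, that rests on the vessel's rim, with two ears 12 mm wide reaching 46 mm from the axis along y at the head's foot.
- plug_top (a point): Centre of the plug's flat top, 67 mm above plug_foot, same axes. Flush in it a steel insert (39 mm) with a slot-like opening on the axis, 31 mm long, 9.8 mm wide, 6 mm deep, for the puller's foot. The slot's long way lies along the plug's x only roughly: up to 0.5 rad off either way, not measured; feel for it by turning the lightly resting foot, or look from above.
- vessel_rim (a point): Centre of the vessel's rim plane, 70 mm up. How the insert's thread works: through the slot, the foot lands on the thread start with the collar 3 mm above the plug's top. Turned clockwise seen from above it sinks these 3 mm in about 50 degrees (collar then on the plug's top) and meets a hard stop at about 74 degrees. From 60 degrees it holds, with 1 mm up-down play.
- puller_grip (a point): Centre of the black cross handle (70 mm along its x, 16 thick in y, 28 high) of the loose upright steel puller (0.2 kg). Below this point on the 8 mm rod: collar 26 mm across, underside at 75 mm; cross bar 28 mm long along x, 8 mm thick, from 86 to 92 mm; pilot pin 6.8 mm thick with tapered tip, ending at 103 mm. The foot is the same after half a turn.
- puller_collar (a point): Centre of the underside of the puller's collar, on its axis, 75 mm below puller_grip.
- holder: Grey block, 100 (x) by 70 (y) by 50 mm high, fixed; origin at the centre of its underside. The puller stands in the slot in its top (37 mm along x, 16 mm wide, 40 mm deep), resting on its collar; it lifts straight out.
- tray: Shallow open metal tray, 160 by 160 mm, 20 mm high, walls and floor 4 mm thick, fixed; origin at the centre of its underside.
- beaker_mid (a point): Centre (35 mm up) of a small glass beaker, 56 mm across, 70 mm high: leave it.
- jar_mid (a point): Centre (37 mm up) of an amber jar, 54 mm across, 75 mm high: leave it.
- can_mid (a point): Centre (30 mm up) of a small white pot, 40 mm across, 60 mm high: leave it.
Not all that is in view belongs to the job. What is shaped like the part that bears puller_grip but white is not meant.

How it is judged (in metres and radians):
On the way, in this order (a step that is already met when the one before it is completed fails the run):
1. the puller is screwed home: its collar down on the plug's top (within 1.3 mm) and on its axis, with the plug still seated in the vessel (z of puller_collar in the frame of plug_top below 0.0013 m and horizontal distance between puller_collar and plug_top below 0.006 m and z of plug_foot in the frame of vessel below 0.04 m), for 0.2 s.
2. the plug is drawn out above the vessel's rim on the puller (z of plug_foot in the frame of vessel above 0.072 m and distance between puller_collar and plug_top below 0.008 m), for 0.1 s.
At the end, for the whole second after the job is handed in: The plug stands upright (within 0.08 rad) on its nose on the tray's floor (foot within 4 mm), its centre within 52 mm of the tray's centre each way, the puller still screwed in (collar within 8 mm of the plug's top, upright within 0.2 rad), both released and at rest (x of plug_foot in the frame of tray between -0.052 and 0.052 m and y of plug_foot in the frame of tray between -0.052 and 0.052 m and z of plug_foot in the frame of tray below 0.008 m and angle between plug_top's own z axis and vertical below 0.08 rad and distance between puller_collar and plug_top below 0.008 m and angle between puller_grip's own z axis and vertical below 0.2 rad and linear speed of plug below 0.02 m/s and linear speed of puller below 0.03 m/s); the robot touches nothing.
It fails at once if the puller presses, pulls or twists on the plug with more than 40 N of contact force in all (contact force between puller and plug above 40 N).
It fails at once if the plug is pried or jammed in the vessel with more than 70 N of contact force in all (about 20 N at rest, from the seals) (contact force between plug and vessel above 70 N).
It fails at once if the plug is set down on the tray with more than 35 N (contact force between plug and tray above 35 N).
It fails at once if the plug tips more than 0.3 rad (angle between plug_top's own z axis and vertical above 0.3 rad).
It fails at once if a bystander is moved more than 15 mm (distance of any of beaker_mid, jar_mid, can_mid from where it was at the start of the episode above 0.015 m).
It also fails if it takes over 72 s, if anything falls off the work surface, if the arm or the gripper's body presses on something with over 40 N, if the wrist force passes 120 N, or if a joint passes its speed limit or range.

### The arm

A 7-joint arm with a two-finger parallel gripper is mounted at the origin on the work surface. World frame = base frame: x ahead of the robot, y to its left, z up, the work surface at z = 0. Lengths are in mm, angles in rad, forces in N, time in s.
With the tool pointing down it reaches from about 350 to 900 mm from the base axis. Payload 8.1 kg.
Tool frame: the origin (TCP) lies on the front face of the gripper's body, between the roots of the fingers; the fingertips stand 66 mm ahead of it and the grasp point (between the pads) lies 47 mm ahead of it; y points along the fingers, x is the direction in which the jaws open and shut, and the axes are right-handed (so a half turn about y gives the same grasp; the last joint's range is limited). The gripper opens to 92 mm and grips with 3 to 60 N. Pads are 19 mm wide; open, the fingers measure 130 mm over their backs; the gripper's body (75 mm by 190 mm) begins 47 mm behind the grasp point.
Start: joints at [1.216, 0.434, 0.025, 1.573, -0.012, 1.134, -0.075], TCP at [155.692, -605.308, 292.242] pointing down, gripper open.
Joint ranges: [-2.62, 2.62], [-0.44, 2.09], [-1.27, 1.32], [0.08, 2.57], [-1.32, 4.46], [0.12, 2], [-2.74, 2.74]. Speed limits (rad/s): [2.22, 2.22, 3.01, 3.01, 3.14, 3.14, 3.14].

### API

Orientations are given as a rotation vector (axis times angle).
In Python, from workcell import * gives the robot as it stands. The module is installed in compiled form; this text tells all that it offers. Calls block until the motion is done:
- move_pose(position, orientation): joint-space move of the TCP to a pose.
- servo_line(position, rot=None, max_speed=150, f_stop=None): straight line of the TCP; rot=None keeps the orientation; max_speed is the mean speed in mm/s. With f_stop (N) it stops when the force on the tool has changed by that much, and returns True; else False.
- movej(angles): joint-space move.
- gripper_to(opening, grasp_force=None): opening from 0.0 (shut) to 1.0 (fully open); grasp_force is the grip in N (None keeps the last); returns when the fingers have stopped.
- hold(seconds).
- inverse_kinematics(position, orientation): joint angles nearest the present ones, or None.
- read_camera(name): name is "scene" or "top"; returns a dict with "img" (400x640x3 uint8, red, green, blue), "camera_matrix" (3x3 intrinsics, pixels), "R" (3x3) and "t" (3): a world point X has camera coordinates R X + t. Camera axes: x right, y down, z forward; pixel columns grow to the right and rows downward; lengths in mm; the calibration is good to about 2 mm. A picture is of the moment at which its call begins. There is no depth.
A pose or a line that the arm cannot do raises PlanningError and nothing moves.
- sign_off(): hands the job in, once; it reports no verdict.
Readings, each from a call of its own:
- read_time_s(): time.
- read_joint_pos(): joint angles.
- read_qd(): joint speeds.
- read_joint_efforts(): joint torques, N m.
- read_ee_pos(): TCP position.
- read_tcp_rot(): TCP orientation.
- read_contact_force(): force on the tool from outside, world axes, zero at the start.
- read_wrist_torque(): the same for the moment, N m.
- read_grip_width(): opening from 0.0 (shut) to 1.0 (fully open).
Only numpy, scipy, OpenCV 4.12 (cv2) and the standard library are available. Lean on these libraries where they do the work, as an engineer would, in place of code of your own. Each camera call takes 0.05 s, during which the arm holds its last target. There are 200 camera calls.

## Working session

There is one attempt and no reset: what is moved stays moved. The work goes in short steps, each a Python script; the robot and the scene stay as the last script left them, time stands still between calls to the robot, and variables do not carry over. Pictures are saved under pics/ and viewed, and the job is handed in when it is done.

```bash
mkdir -p pics
python3 - <<'E'
from workcell import *
import cv2
for n in("scene","top"):
    c=read_camera(n); cv2.imwrite(f"pics/{n}0.png",c["img"][:,:,::-1]); print(n,c["camera_matrix"],c["R"],c["t"])
print(read_time_s(),read_tcp_rot(),read_ee_pos(),read_contact_force())
E
```

```text
scene [[455.60369455   0.         320.52064557]
 [  0.         455.60369455 203.34044981]
 [  0.           0.           1.        ]] [[ 0.69351485  0.72044136  0.00118566]
 [ 0.49503865 -0.4753396  -0.7273163 ]
 [-0.52342515  0.5049916  -0.68630139]] [-436.48391351 -250.45806069 1424.88637867]
top [[430.93453178   0.         323.18698992]
 [  0.         430.93453178 197.27076533]
 [  0.           0.           1.        ]] [[ 0.09845486 -0.99512354 -0.00598135]
 [-0.97427595 -0.0951644  -0.2042795 ]
 [ 0.20271413  0.02593979 -0.97889433]] [-52.30924661 624.53527317 934.10228775]
0.1 [-1.31710919  1.02259814 -1.02065253] [ 155.58108037 -604.9532041   291.56146553] [0.43451455 0.56393856 0.75058961]
```

View pics/scene0.png

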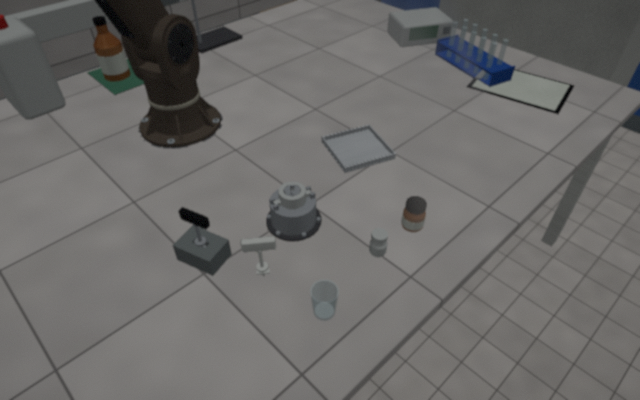

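View pics/top0.png

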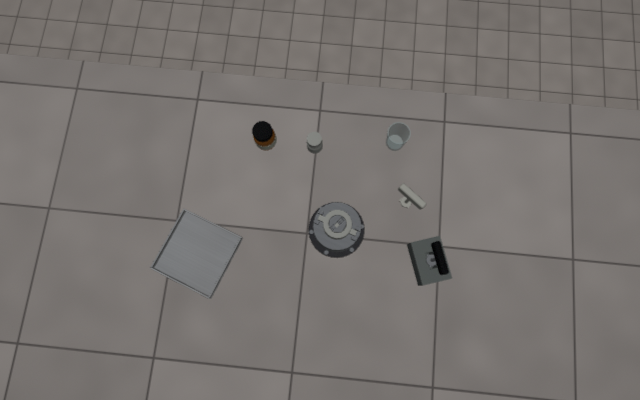

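The scene view shows the vessel at about (293,212), the holder with the black puller at (202,245), the white decoy at (260,250) and the tray at (358,148). I'll enlarge the top view.

Run:
```python
import cv2,numpy as np
t=cv2.imread("pics/top0.png"); s=cv2.imread("pics/scene0.png")
def g(im,x,y,w,h,k): return cv2.convertScaleAbs(cv2.resize(im[y:y+h,x:x+w],None,fx=k,fy=k,interpolation=cv2.INTER_CUBIC),alpha=1.7)
cv2.imwrite("pics/c1.png",g(t,295,170,160,120,5))   # top vessel+holder
cv2.imwrite("pics/c2.png",np.vstack([np.hstack([g(t,145,200,100,100,4),g(s,310,110,100,100,4)])]))
cv2.imwrite("pics/c3.png",g(s,165,165,160,120,5))
```

```text
(no output)
```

View pics/c1.png

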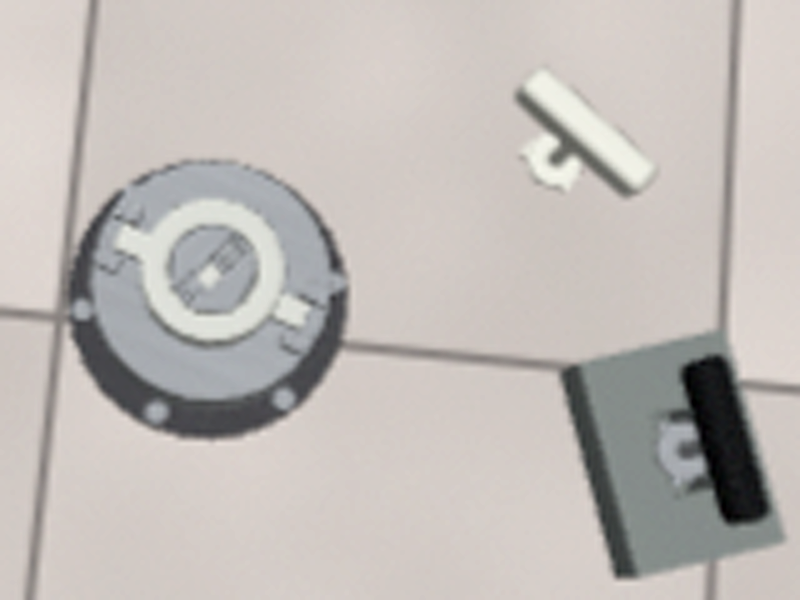

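View pics/c3.png

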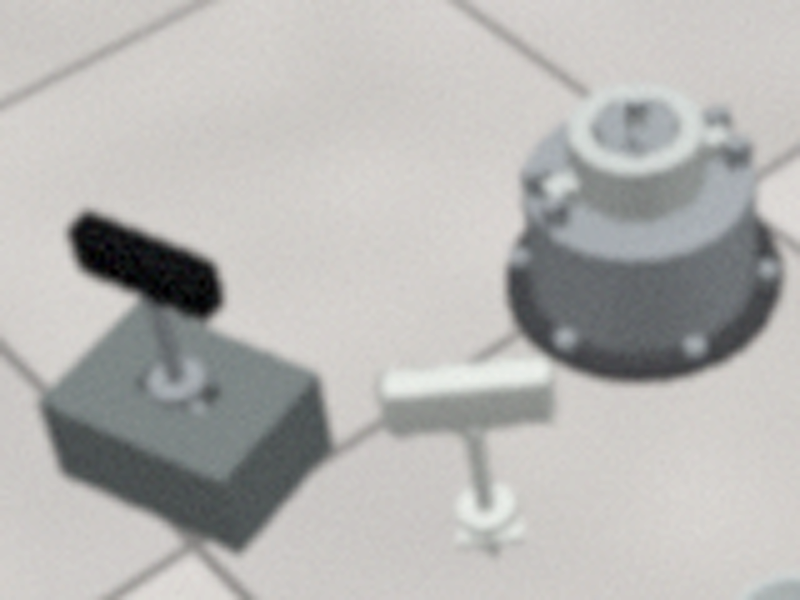

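View pics/c2.png

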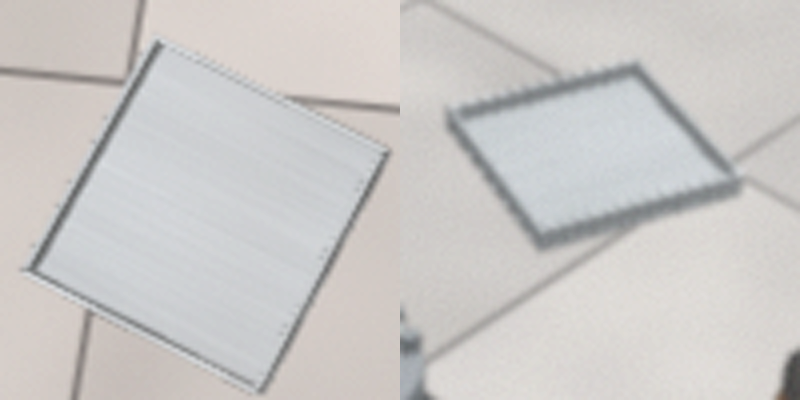

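```bash
cat > h.py <<'E'
import numpy as np, cv2
from scipy.spatial.transform import Rotation as Rot
C={"scene":([[455.60369455,0,320.52064557],[0,455.60369455,203.34044981],[0,0,1]],[[.69351485,.72044136,.00118566],[.49503865,-.4753396,-.7273163],[-.52342515,.5049916,-.68630139]],[-436.48391351,-250.45806069,1424.88637867]),
"top":([[430.93453178,0,323.18698992],[0,430.93453178,197.27076533],[0,0,1]],[[.09845486,-.99512354,-.00598135],[-.97427595,-.0951644,-.2042795],[.20271413,.02593979,-.97889433]],[-52.30924661,624.53527317,934.10228775])}
C={k:[np.array(a,float) for a in v] for k,v in C.items()}
def plane(cam,px,z):
    K,R,t=C[cam]; o=-R.T@t; d=R.T@np.linalg.inv(K)@np.r_[px,1.]; return o+d*(z-o[2])/d[2]
def tri(a,b):
    P=[C[c][0]@np.c_[C[c][1],C[c][2]] for c in("top","scene")]
    X=cv2.triangulatePoints(P[0],P[1],np.array(a,float).reshape(2,1),np.array(b,float).reshape(2,1)); return (X[:3]/X[3]).ravel()
def crop(x0,y0,k): return lambda u,v: np.array([x0+(u+.5)/k-.5,y0+(v+.5)/k-.5])
E
python3 - <<'E'
from h import *
np.set_printoptions(precision=1,suppress=True)
c1=crop(295,170,5);c3=crop(165,165,5);t2=crop(145,200,4);s2=crop(310,110,4)
for k,(R) in C.items(): print(k,-R[1].T@R[2])
print("plugtop",plane("top",c1(213,268),102),plane("scene",c3(638,127),102),tri(c1(213,268),c3(638,127)))
a,b=plane("top",c1(180,300),102),plane("top",c1(246,237),102);d=b-a;print("slot",a,b,np.linalg.norm(d),np.arctan2(d[1],d[0]))
a,b=plane("top",c1(130,242),78),plane("top",c1(293,310),78);d=b-a;print("ears",(a+b)/2,np.linalg.norm(d),np.arctan2(d[1],d[0]))
for p in[(685,365),(720,355),(768,515),(730,523)]: print("handle",plane("top",c1(*p),139))
a,b=plane("top",c1(704,358),139),plane("top",c1(750,520),139);d=b-a;print((a+b)/2,np.linalg.norm(d),np.arctan2(d[1],d[0]))
print("handle tri",tri(c1(726,438),c3(146,264)))
print("collar",plane("top",c1(685,450),55),plane("scene",c3(175,380),55))
for p in[(578,370),(722,330),(785,538),(634,575)]: print("hold",plane("top",c1(*p),50))
for p in[(45,400),(155,300),(318,378),(220,480)]: print("hold s",plane("scene",c3(*p),50))
for p in[(155,42),(388,152),(262,388),(28,268)]: print("tray",plane("top",t2(*p),20))
for p in[(45,115),(238,62),(342,180),(140,240)]: print("tray s",plane("scene",s2(*p),20))
for n,p,z in[("jar",(263,131),75),("can",(314,138),60),("beaker",(399,132),70)]: print(n,plane("top",p,z))
print("decoy",plane("top",c1(587,130),92))
E
```

```text
scene [1172.5 -524.1  796.3]
top [ 424.3  -16.9 1041.7]
plugtop [563.9 -28.4 102. ] [566.  -29.2 102. ] [564.3 -28.2 100.2]
slot [548.4 -15.3 102. ] [579.  -41.6 102. ] 40.41664685242646 -0.7091973794281685
ears [563.8 -28.2  78. ] 79.53996321224736 -1.872049410456692
handle [ 536.9 -228.1  139. ]
handle [ 542.5 -242.4  139. ]
handle [ 478.4 -265.   139. ]
handle [ 473.6 -249.6  139. ]
[ 508.1 -246.8  139. ] 68.52264636515045 -2.816628992200546
handle tri [ 509.5 -249.9  125.6]
collar [ 508.8 -249.5   55. ] [ 509.8 -251.    55. ]
hold [ 540.9 -200.2   50. ]
hold [ 565.8 -265.1   50. ]
hold [ 474.3 -297.5   50. ]
hold [ 451.2 -230.5   50. ]
hold s [ 476.2 -296.4   50. ]
hold s [ 457.4 -228.7   50. ]
hold s [ 547.9 -203.2   50. ]
hold s [ 566.7 -266.8   50. ]
tray [571.5 342.7  20. ]
tray [519.4 193.6  20. ]
tray [376.7 247.5  20. ]
tray [431.1 394.9  20. ]
tray s [381.8 239.8  20. ]
tray s [433.4 393.4  20. ]
tray s [582.  335.6  20. ]
tray s [530.1 185.7  20. ]
jar [770.2 166.5  75. ]
can [769.8  45.4  60. ]
beaker [ 800.6 -154.8   70. ]
decoy [ 644.2 -190.2   92. ]
```

```bash
cat >> h.py <<'E'
def rv(th):
    z=np.array([0,0,-1.]);y=np.array([np.cos(th),np.sin(th),0]);return Rot.from_matrix(np.c_[np.cross(y,z),y,z]).as_rotvec()
def yaw(r): y=Rot.from_rotvec(r).as_matrix()[:,1]; return np.arctan2(y[1],y[0])
E
python3 - <<'E'
from workcell import *
from h import *
np.set_printoptions(precision=2,suppress=True)
print("yaw0",yaw(read_tcp_rot()),Rot.from_rotvec(read_tcp_rot()).as_matrix()[:,2])
for n,p,ths in[("hold",[509,-249.5,200],[.325,.325+np.pi]),("slot",[564.5,-28.5,260],[-.71,-.71+np.pi]),("end",[564.5,-28.5,260],[-1.9,-1.9+np.pi]),("tray",[478,292,200],[-1.9,-1.9+np.pi,-1.2,-1.2+np.pi])]:
    for th in ths: q=inverse_kinematics(p,rv(th)); print(n,round(th,2),None if q is None else np.array(q))
a=[read_contact_force() for _ in range(4)];print(np.array(a),read_time_s())
E
```

```text
yaw0 1.9332555965976217 [ 0.97  0.25 -0.  ]
hold 0.33 [ 0.58  0.94  0.39  2.34  4.3   1.9  -1.61]
hold 3.47 [-0.35  1.45  1.13  1.27  0.11  1.94 -0.4 ]
slot -0.71 [-0.13  0.82 -0.63  2.38  1.89  1.98 -1.39]
slot 2.43 None
end -1.9 [-0.46  0.94  0.02  1.55  0.9   2.   -1.06]
end 1.24 [ 0.74  0.84 -0.34  1.93 -1.3   1.41 -2.02]
tray -1.9 None
tray 1.24 [ 0.66  1.28 -1.1   2.32  4.15  0.65 -1.01]
tray -1.2 [-0.98  1.01 -0.16  1.61  0.99  1.99 -1.22]
tray 1.94 [-0.02  0.94 -0.12  1.87 -1.28  1.57 -1.92]
[[0.43 0.56 0.75]
 [0.43 0.56 0.75]
 [0.43 0.56 0.75]
 [0.43 0.56 0.75]] 0.1
```

```bash
cat >> h.py <<'E'
# tool y = approach (down); tool z lies along handle x (angle th)
def rv(th):
    y=np.array([0,0,-1.]);z=np.array([np.cos(th),np.sin(th),0]);return Rot.from_matrix(np.c_[np.cross(y,z),y,z]).as_rotvec()
def yaw(r): y=Rot.from_rotvec(r).as_matrix()[:,2]; return np.arctan2(y[1],y[0])
E
python3 - <<'E'
from workcell import *
from h import *
np.set_printoptions(precision=2,suppress=True)
print("yaw0",yaw(read_tcp_rot()),Rot.from_rotvec(read_tcp_rot()).as_matrix())
for n,p,ths in[("hold",[509,-249.5,200],[.325,.325+np.pi]),("slot",[564.5,-28.5,260],[-.71,-.71+np.pi]),("end",[564.5,-28.5,260],[-1.9,-1.9+np.pi]),("tray",[478,292,200],[-1.9,-1.9+np.pi,-1.2,-1.2+np.pi])]:
    for th in ths: q=inverse_kinematics(p,rv(th)); print(n,round(th,2),None if q is None else np.array(q))
E
```

```text
yaw0 0.251792607225446 [[ 0.25 -0.    0.97]
 [-0.97  0.    0.25]
 [-0.   -1.   -0.  ]]
hold 0.33 [ 0.5   0.44 -0.18  1.82  0.1   0.89 -0.98]
hold 3.47 [ 1.06  0.68 -1.07  1.77  0.66  1.1   1.67]
slot -0.71 [ 0.15  0.39 -0.26  1.75  0.12  1.02 -2.43]
slot 2.43 [ 0.51  0.49 -0.79  1.72  0.38  1.1   0.46]
end -1.9 [ 0.66  0.59 -1.06  1.71  0.55  1.18  2.27]
end 1.24 [ 0.42  0.45 -0.64  1.72  0.3   1.07 -0.65]
tray -1.9 [ 0.06  0.67 -1.07  1.79  0.65  1.09  1.58]
tray 1.24 [-0.03  0.59 -0.89  1.79  0.53  1.02 -1.45]
tray -1.2 [ 0.06  0.67 -1.07  1.79  0.65  1.09  2.28]
tray 1.94 [ 0.01  0.62 -0.97  1.79  0.58  1.05 -0.8 ]
```

Run:
```python
from workcell import *
from h import *
np.set_printoptions(precision=2,suppress=True)
th=.325+np.pi
move_pose([509,-249.5,260],rv(th)); print(read_time_s(),read_ee_pos(),yaw(read_tcp_rot()))
print(servo_line([509,-249.5,172],max_speed=100,f_stop=8),read_ee_pos(),read_contact_force())
gripper_to(0.0,40); print(read_grip_width()*92,read_contact_force(),read_time_s())
servo_line([509,-249.5,300],max_speed=150); print(read_contact_force(),read_ee_pos(),read_grip_width()*92)
move_pose([540,-150,300],rv(-.71+np.pi)); 
print(read_time_s(),read_joint_pos(),read_contact_force(),read_ee_pos())
for n in("scene","top"): cv2.imwrite(f"pics/{n}1.png",read_camera(n)["img"][:,:,::-1])
t=cv2.imread("pics/top1.png"); s=cv2.imread("pics/scene1.png")
g=lambda im,x,y,w,h,k: cv2.convertScaleAbs(cv2.resize(im[y:y+h,x:x+w],None,fx=k,fy=k,interpolation=cv2.INTER_CUBIC),alpha=1.7)
cv2.imwrite("pics/d.png",np.hstack([g(t,305,160,130,130,3),g(s,165,90,130,130,3)]))
```

```text
1.925 [ 508.58 -250.54  259.68] -2.819374391335871
False [ 509.46 -249.46  172.62] [-0.38 -0.84  0.78]
15.831167976445052 [ 0.13 -0.45 -0.74] 4.1167
[-0.3   0.65 -2.36] [ 508.47 -249.6   299.03] 15.95485736070714
6.125 [ 0.77  0.45 -0.83  1.67  0.36  1.18  0.71] [ 0.06  0.28 -1.25] [ 539.7  -150.45  299.4 ]
```

View pics/d.png

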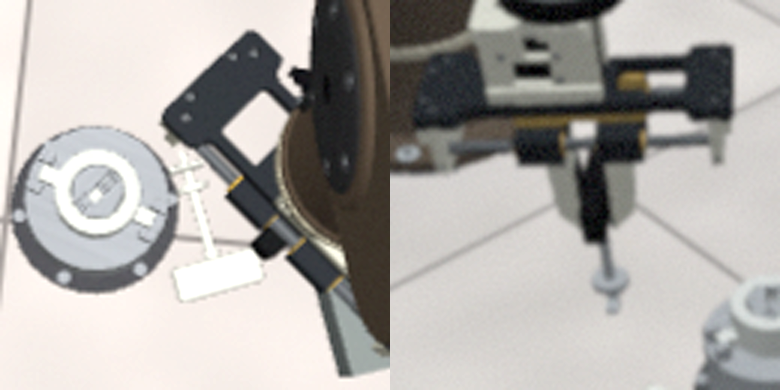

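The puller is held (scene crop, about (605,280)). But the white decoy seems to have been knocked over and now lies beside the vessel at about (205,210) in the top crop. I'll check the full view.

View pics/scene1.png

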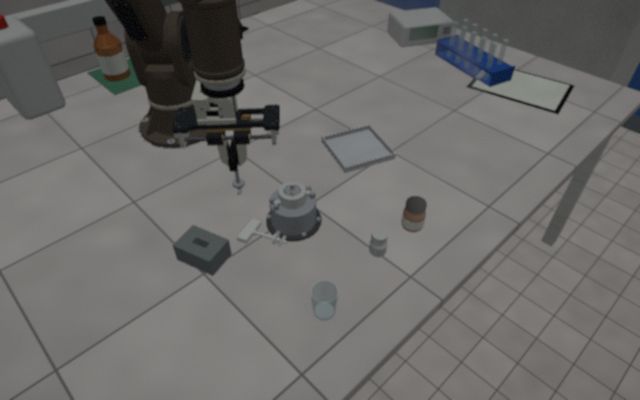

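View pics/top1.png

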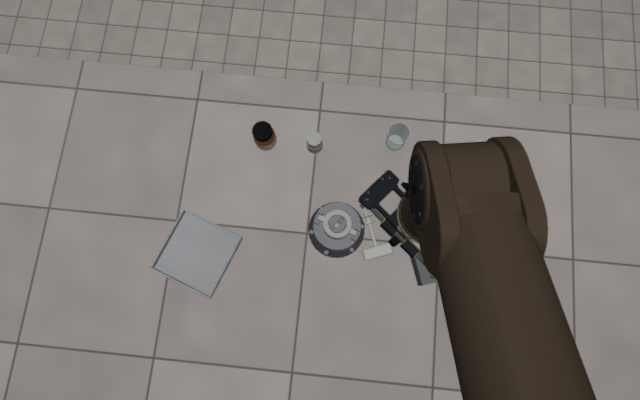

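The decoy is lying flat and low beside the vessel, clear of the task. The puller is held and the plug is undisturbed, so I'll hover over the plug and compare the pin with the insert.

```bash
cat >> h.py <<'E'
g=lambda im,x,y,w,h,k: cv2.convertScaleAbs(cv2.resize(im[y:y+h,x:x+w],None,fx=k,fy=k,interpolation=cv2.INTER_CUBIC),alpha=1.7)
E
python3 - <<'E'
from workcell import *
from h import *
np.set_printoptions(precision=2,suppress=True)
th=-.71+np.pi
move_pose([565,-28.7,300],rv(th)); servo_line([565,-28.7,260],max_speed=80)
hold(.3)
p=np.array(read_ee_pos());print(read_time_s(),p,yaw(read_tcp_rot())-th,read_contact_force(),read_wrist_torque())
t=read_camera("top")["img"][:,:,::-1]; s=read_camera("scene")["img"][:,:,::-1]
cv2.imwrite("pics/s2.png",s);cv2.imwrite("pics/t2.png",t)
cv2.imwrite("pics/e.png",g(s,250,150,100,75,8))
K,R,tt=C["scene"]
for dz in(47+75,47+103):
    c=K@(R@(p-[0,0,dz])+tt); print("pred",c[:2]/c[2],(c[:2]/c[2]-[250,150]+.5)*8-.5)
c=K@(R@np.array([564.5,-28.7,102])+tt);print("insert pred",(c[:2]/c[2]-[250,150]+.5)*8-.5)
E
```

```text
7.7417 [565.15 -28.61 260.39] 3.824568647425863e-05 [ 0.12  0.27 -1.8 ] [ 0.05 -0.16  0.04]
pred [291.48 177.54] [335.33 223.83]
pred [292.   186.95] [339.51 299.1 ]
insert pred [339.01 320.16]
```

View pics/e.png

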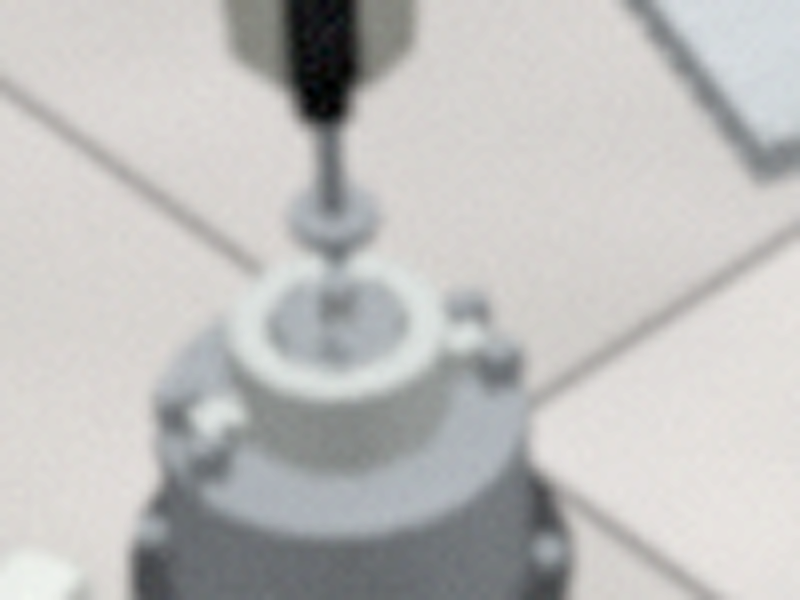

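Pin, collar and insert line up with the predictions to about 0.5 mm: collar at (335,223), insert at (340,321). I'll descend with light contact.

Run:
```python
from workcell import *
from h import *
np.set_printoptions(precision=2,suppress=True)
hold(.2); print(read_contact_force())
r=servo_line([565,-28.7,228],max_speed=25,f_stop=4)
print(r,read_ee_pos(),read_contact_force(),read_wrist_torque(),read_time_s())
```

```text
[ 0.07 -0.01 -1.91]
False [564.99 -28.73 228.1 ] [-0.37 -0.2  -2.46] [-0.04 -0.03  0.01] 9.475
```

The foot dropped through the slot. Now seat it gently on the thread start and look at the torque for small turns.

Run:
```python
from workcell import *
from h import *
np.set_printoptions(precision=2,suppress=True)
th=-.71+np.pi
r=servo_line([565,-28.7,225],max_speed=8,f_stop=3)
p=read_ee_pos();print(r,p,read_contact_force(),read_wrist_torque())
z0=p[2]
for d in range(5,36,5):
    a=np.radians(d); z=z0-3*d/50
    servo_line([565,-28.7,z],rv(th-a),max_speed=20)
    print(d,read_ee_pos(),np.degrees(th-yaw(read_tcp_rot())),read_contact_force(),read_wrist_torque(),read_time_s())
    F=np.array(read_contact_force())
    if abs(F-[0,0,-1.9]).max()>10 or abs(read_wrist_torque()[2])>.3: print("stop");break
```

```text
True [565.04 -28.76 226.1 ] [0.32 0.54 4.47] [ 0.04 -0.23  0.01]
5 [565.07 -28.69 225.96] 4.883409504910557 [-1.21 -0.69  2.9 ] [-0.05 -0.08  0.02] 10.0417
10 [564.91 -28.87 225.44] 9.802107760861718 [-0.46 -0.88  2.7 ] [-0.21  0.02 -0.02] 10.2917
15 [564.85 -28.88 225.07] 14.767383995907984 [-0.5  -0.61  0.53] [-0.34  0.02 -0.06] 10.5417
20 [564.98 -28.7  224.87] 19.74223898565943 [-0.01 -0.42  0.31] [-0.21  0.04  0.03] 10.7917
25 [565.09 -28.56 224.68] 24.732368981831062 [-0.22  0.26  2.03] [-0.08 -0.08  0.02] 11.0417
30 [565.11 -28.6  224.38] 29.732292282275257 [0.11 0.15 2.75] [ 0.06 -0.15  0.05] 11.2917
35 [564.87 -28.82 223.95] 34.74407064692541 [-1.72 -1.1   3.06] [-0.15  0.12 -0.02] 11.5417
```

Run:
```python
from workcell import *
from h import *
np.set_printoptions(precision=2,suppress=True)
th=-.71+np.pi; z0=226.1
for d in [40,45,50,54,58,61,64,66,68,70]:
    a=np.radians(d); z=z0-3*min(d,51)/50
    servo_line([565,-28.7,z],rv(th-a),max_speed=20)
    hold(.05);F=np.array(read_contact_force());T=read_wrist_torque()
    print(d,read_ee_pos(),np.degrees(th-yaw(read_tcp_rot())),F,T,read_time_s())
    if abs(F-[0,0,-1.9]).max()>10 or abs(T[2])>.2: print("stop");break
hold(.3);print(read_contact_force(),read_wrist_torque())
s=read_camera("scene")["img"][:,:,::-1]
cv2.imwrite("pics/f.png",g(s,250,150,100,75,8))
```

```text
40 [565.11 -28.72 223.9 ] 39.74852205912874 [-1.01 -0.35  5.19] [-0.13  0.16 -0.03] 11.8417
45 [565.31 -28.64 223.88] 44.788142449469916 [-1.62 -0.82  7.02] [-0.12  0.17 -0.09] 12.1417
50 [565.44 -28.66 223.86] 49.78937615778977 [-1.25 -0.68 10.05] [-0.17  0.28 -0.06] 12.4417
stop
[-2.89 -0.31  9.08] [-0.15  0.32 -0.09]
```

View pics/f.png

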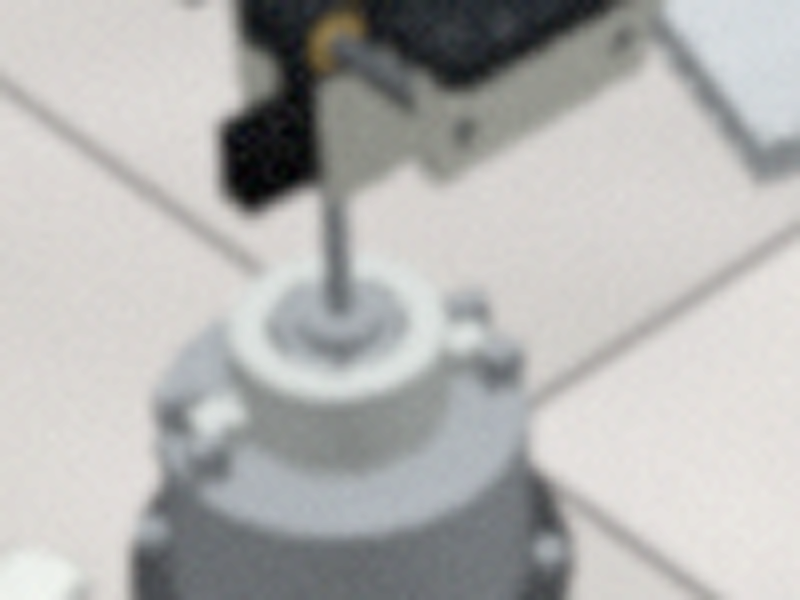

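The collar is on the insert (TCP z 223.9, expected 224), so my z command was pressing too low. I'll ease off and keep turning to the stop.

Run:
```python
from workcell import *
from h import *
np.set_printoptions(precision=2,suppress=True)
th=-.71+np.pi
for d in [50,54,57,60,63,65,67,69,71,73,75]:
    servo_line([565.1,-28.7,223.7],rv(th-np.radians(d)),max_speed=20)
    hold(.05);F=np.array(read_contact_force());T=read_wrist_torque()
    print(d,read_ee_pos(),np.degrees(th-yaw(read_tcp_rot())),F,T,read_time_s())
    if abs(F-[0,0,-1.9]).max()>12 or abs(T[2])>.2: print("stop");break
```

```text
50 [565.27 -28.76 223.89] 49.86987419849268 [-1.41  0.01  4.97] [-0.17  0.08  0.01] 13.0917
54 [565.34 -28.71 223.9 ] 53.88398782339058 [ 0.3  -0.21  5.31] [-0.15  0.   -0.09] 13.3917
57 [565.3  -28.69 223.9 ] 56.8847711940944 [-0.75 -0.38  5.48] [-0.12  0.05 -0.05] 13.6917
60 [565.3  -28.67 223.9 ] 59.878266311224415 [-0.08 -0.73  5.38] [-0.08  0.03 -0.  ] 13.9917
63 [565.27 -28.64 223.89] 62.879798078429005 [-0.86  0.57  6.29] [-0.06  0.11 -0.01] 14.2917
65 [565.2  -28.61 223.9 ] 64.8732918004893 [ 0.37 -0.32  6.18] [-0.07  0.15 -0.03] 14.5917
67 [565.13 -28.5  223.88] 66.86800498030685 [-0.59  0.14  6.13] [ 0.03  0.24 -0.06] 14.8917
69 [565.05 -28.44 223.88] 68.865996697991 [-1.82  0.41  6.2 ] [ 0.02  0.3  -0.01] 15.1917
71 [565.   -28.35 223.88] 70.85999385185282 [-1.48  0.37  6.72] [ 0.12  0.44 -0.01] 15.4917
73 [564.93 -28.26 223.87] 72.85962145258353 [-2.63  0.95  8.08] [0.2  0.55 0.05] 15.7917
75 [564.87 -28.14 223.86] 74.85044793258135 [-1.71  0.95  7.19] [ 0.25  0.56 -0.04] 16.0917
```

Run:
```python
from workcell import *
from h import *
np.set_printoptions(precision=2,suppress=True)
th=-.71+np.pi-np.radians(71)
gripper_to(0.0,55)
servo_line([565.1,-28.5,223.9],rv(th),max_speed=20); hold(.3)
print(read_ee_pos(),read_contact_force(),read_wrist_torque(),read_time_s())
for z in [224.6,225.2,225.8,226.4,227]:
    servo_line([565.1,-28.5,z],rv(th),max_speed=6); F=np.array(read_contact_force())
    print(z,read_ee_pos(),F,read_wrist_torque(),read_grip_width()*92,read_time_s())
    if np.linalg.norm(F)>30: print("stop");break
t=read_camera("top")["img"][:,:,::-1]; s=read_camera("scene")["img"][:,:,::-1]
cv2.imwrite("pics/g.png",g(s,250,150,100,75,8))
```

```text
[564.92 -28.32 223.9 ] [-1.9   0.67  5.71] [0.12 0.41 0.04] 16.8583
224.6 [564.72 -28.55 224.02] [ 0.19 -0.29 -1.41] [ 0.06  0.06 -0.  ] 16.000767376579937 17.125
225.2 [564.8  -28.56 224.88] [-1.44  0.43 -2.81] [0.02 0.23 0.06] 15.551292648974053 17.375
225.8 [564.7  -28.59 225.27] [ 0.71  0.14 -8.55] [0.03 0.02 0.  ] 15.635758155540607 17.625
226.4 [564.7  -28.64 225.93] [ -0.42   0.86 -10.67] [-0.02  0.01 -0.03] 15.89776019378604 17.875
227 [564.93 -28.6  226.88] [ -0.69  -0.25 -11.45] [-0.15  0.11  0.03] 15.628392098518677 18.125
```

View pics/g.png

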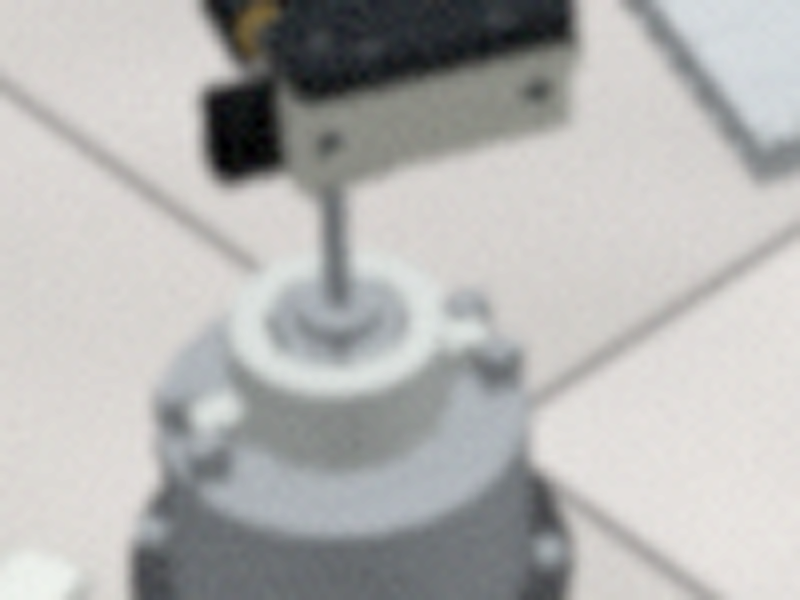

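The pull is steady at about 11 N with the plug starting to rise, the ring slightly higher than before. I'll keep drawing up.

Run:
```python
from workcell import *
from h import *
np.set_printoptions(precision=2,suppress=True)
th=-.71+np.pi-np.radians(71)
for z in [230,234,239,245,252,260,275,290,300]:
    servo_line([565.0,-28.6,z],rv(th),max_speed=18 if z<261 else 60); F=np.array(read_contact_force())
    print(z,read_ee_pos(),F,read_wrist_torque(),read_time_s())
    if np.linalg.norm(F)>28: print("stop");break
hold(.2);print(read_contact_force(),read_grip_width()*92)
cv2.imwrite("pics/s3.png",read_camera("scene")["img"][:,:,::-1])
cv2.imwrite("pics/h.png",g(cv2.imread("pics/s3.png"),230,100,120,90,6))
```

```text
230 [565.21 -28.58 230.45] [-1.77  0.44 -6.76] [-0.1   0.29 -0.05] 18.5417
234 [565.2  -28.55 234.4 ] [-2.08 -0.28 -6.74] [-0.12  0.27 -0.01] 18.9167
239 [565.15 -28.56 239.32] [-1.14 -0.35 -6.55] [-0.07  0.26  0.01] 19.3417
245 [565.44 -28.69 245.57] [-0.71 -0.19 -4.97] [-0.24  0.09 -0.05] 19.825
252 [565.09 -28.55 252.15] [-0.25  0.18 -4.92] [-0.07 -0.07 -0.02] 20.3667
260 [565.   -28.59 260.05] [ 0.05 -0.87 -5.28] [ 0.01 -0.01  0.  ] 20.9583
275 [565.31 -28.54 275.65] [ 0.47 -1.01 -5.78] [-0.06 -0.04  0.01] 21.3583
290 [565.27 -28.52 290.53] [-0.17  0.01 -5.77] [-0.09 -0.03 -0.03] 21.7583
300 [565.31 -28.56 300.52] [ 1.1   0.5  -4.66] [-0.06 -0.1   0.  ] 22.075
[ 0.5  -0.18 -5.23] 15.643437645786632
```

View pics/h.png

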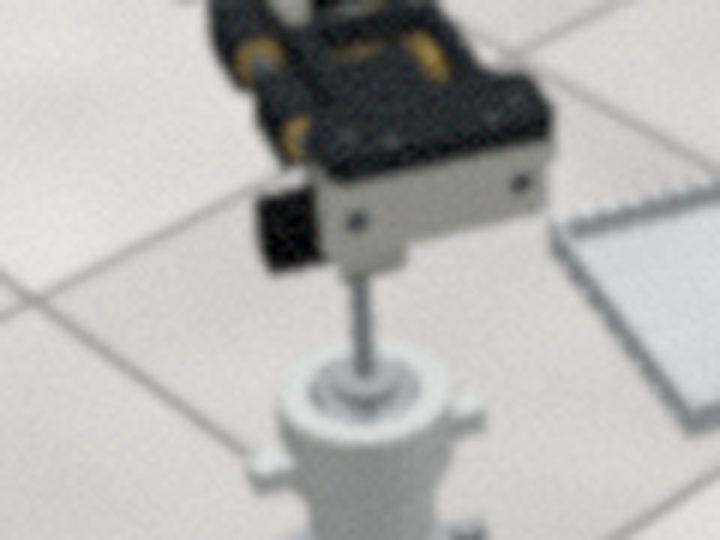

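The plug hangs upright on the puller, clear of the vessel. I'll carry it to the tray.

Run:
```python
from workcell import *
from h import *
np.set_printoptions(precision=2,suppress=True)
th=-.71+np.pi-np.radians(71)
servo_line([478,292,300],rv(th),max_speed=110); servo_line([478,292,204],rv(th),max_speed=60)
hold(.4);print(read_ee_pos(),read_contact_force(),read_wrist_torque(),read_time_s())
for n in("scene","top"): cv2.imwrite(f"pics/{n}4.png",read_camera(n)["img"][:,:,::-1])
cv2.imwrite("pics/i.png",np.hstack([g(cv2.imread("pics/scene4.png"),300,70,100,100,4),g(cv2.imread("pics/top4.png"),140,190,100,100,4)]))
```

```text
[478.01 292.03 204.04] [-0.06  0.58 -5.61] [ 0.01 -0.04  0.01] 27.6417
```

View pics/i.png

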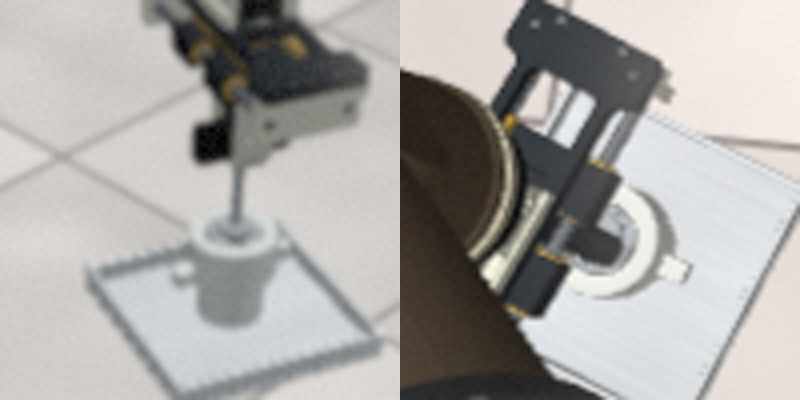

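The plug is upright and near the tray's middle (scene crop (232,310), tray centre about (235,320)). Lower it gently.

Run:
```python
from workcell import *
from h import *
np.set_printoptions(precision=2,suppress=True)
r=servo_line([478,292,190],max_speed=10,f_stop=4.5)
p=read_ee_pos();print(r,p,read_contact_force(),read_wrist_torque(),read_time_s())
hold(.3);print(read_ee_pos(),read_contact_force())
```

```text
True [478.22 292.18 192.9 ] [0.37 0.66 5.09] [ 0.02 -0.11  0.03] 28.7833
[478.22 292.17 192.89] [ 0.23 -0.22  6.05]
```

Contact came at z 192.9, where 193 was expected. Release slowly and retreat straight up.

Run:
```python
from workcell import *
from h import *
p=read_ee_pos()
gripper_to(0.7); print(read_contact_force(),read_grip_width()*92)
servo_line([p[0],p[1],320],max_speed=100)
move_pose([400,100,400],read_tcp_rot()); hold(.3)
print(read_time_s(),read_contact_force())
for n in("scene","top"): cv2.imwrite(f"pics/{n}5.png",read_camera(n)["img"][:,:,::-1])
cv2.imwrite("pics/j.png",np.hstack([g(cv2.imread("pics/scene5.png"),300,70,100,100,4),g(cv2.imread("pics/top5.png"),140,190,100,100,4)]))
```

```text
[ 0.44268682  0.27077495 -0.32260681] 64.65950391125601
32.6333 [0.76669126 0.62046561 0.00176294]
```

View pics/j.png

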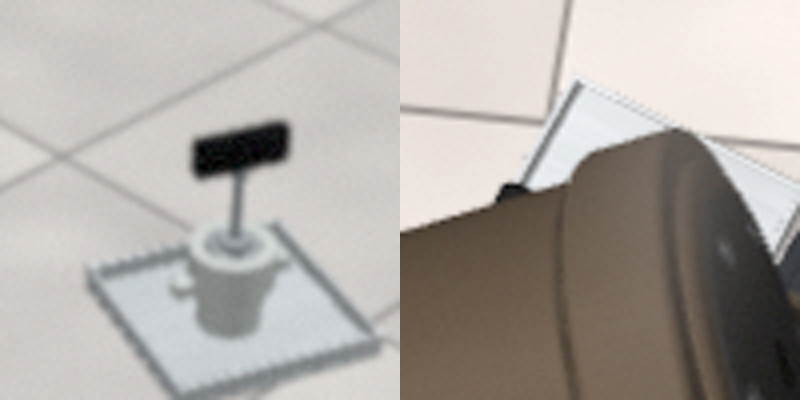

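View pics/scene5.png

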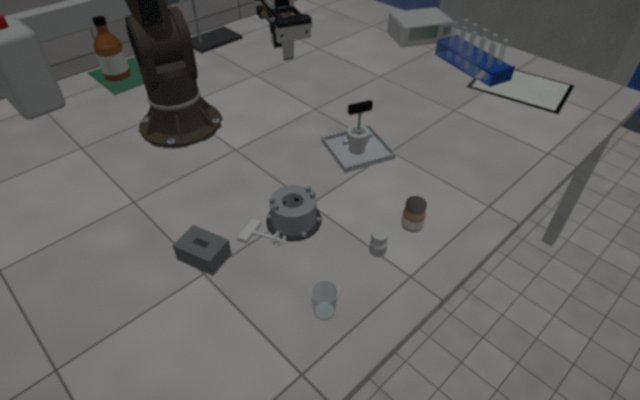

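The plug stands upright in the tray at (358,140) with the puller upright in it. The jar, pot and beaker are at their starting pixels and the gripper is clear.

```bash
python3 -c "
from workcell import *
sign_off();print(read_time_s())"
```

```text
the job is handed in; nothing more can be done
the job is handed in; nothing more can be done
```

The job is handed in: the plug stands on its nose near the middle of the tray, with the puller still screwed in and the gripper clear. It took about 33 s of the 72 s allowed.

- **Screwing in:** The foot dropped through the slot on the first descent, using the slot angle I measured from the top camera. I turned the puller clockwise to about 75° and then eased back to 71°. The collar was down, with TCP height 223.9 mm against 224 expected. The push peaked at about 10–12 N, because my height command was slightly low for a moment.
- **Drawing out and setting down:** The plug came out straight, with wrist readings up to about 11 N. It touched the tray within 0.1 mm of the expected height, at about 6 N.
- **Last pictures:** The plug and puller are upright, and the beaker, jar and pot look to be where they started.

**What did not go as planned:**
- **White look-alike puller:** It was knocked over while I carried the real puller from the holder, and now lies beside the vessel. It is not one of the named bystanders, and it stayed on the bench.
- **Hard stop:** It was never felt as a clear twist, only as a growing side moment (up to about 0.6 N m) above roughly 67°. I took "home" from the angle, the collar height and the fact that it held when pulled.
- **Top camera:** The arm blocked its last view of the plug, so the final position rests on the scene camera and the arm's own readings.

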